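Set the gib screw of a rivet feeder and open its slide gate

ROBOT

A 7-joint arm with a two-finger parallel gripper is mounted at the origin on the work surface. World frame = base frame: x ahead of the robot, y to its left, z up, the work surface at z = 0. Lengths are in m, angles in rad, forces in N, time in s.
With the tool pointing down it reaches from about 0.4 to 0.85 m from the base axis. Payload 4.5 kg.
Tool frame: the origin (TCP) lies at the very end of the fingers, on their centre line; the grasp point (between the pads) lies 19 mm behind it (bot.pinch_z is the distance from the TCP to the grasp point, in m); z points along the fingers, y is the direction in which the jaws open and shut (so a half turn about z gives the same grasp; the last joint's range is limited). The gripper opens to 85 mm and grips with 20 to 120 N. Pads are 22 mm wide; open, the fingers measure 114 mm over their backs; the gripper's body (76 mm by 85 mm) begins 54 mm behind the grasp point. The pads swing forward as they close: fully open they stand 13 mm farther back than shut.
Start: joints at [-1.213, 0.689, -0.195, 1.565, 0.157, 0.902, -0.215], TCP at [0.199, 0.593, 0.231] pointing down, gripper open.
Joint ranges: [-3.01, 3.01], [-0.46, 2.08], [-1.47, 1.51], [0.13, 2.56], [-1, 4.14], [0.04, 2.09], [-2.66, 2.66]. Speed limits (rad/s): [2.57, 2.57, 3.14, 3.14, 3.14, 3.14, 3.14].

INTERFACE

Orientations are given as a rotation vector (axis times angle).
In Python, from cell import bot gives the robot as it stands.
- The arm moves only by the tool send_rows, never from a script. Its argument "deltas" is a list of rows, each a list of 7 numbers: the turn, a rotation vector about the tool's x, y, z in units of 6 degrees (1.0 is 6 degrees), then the shift along the tool's x, y, z in units of 30 mm (1.0 is 30 mm), then the opening, from 0 (shut) to 1 (fully open). A call has 1 to 5 rows; each row is the pose to reach, as a shift and turn from the pose measured when the call began, along the tool's axes at that moment; what a row does not reach only later rows make up. A row lasts 1/12 s, in which the tool goes at most 41.7 mm and 7.16 degrees, less where a joint would pass 70% of its speed; a pose out of reach is approached as far as the arm can. A call with a gripper value outside its range is refused whole. The fingers move at their own pace and stop on an object; "squeeze" is the grip in N (left out, the last holds). Time passes only in rows, so rows that repeat a pose let the fingers close. It gives the time, the measured TCP pose, the force and the opening at its end, in the units of the state.
- bot.get_state(): the state, without advancing time (a new reading comes with each control period).
- bot.read_camera(name): name is "scene" or "top" or "wrist"; returns a dict with "image" (420x560x3 uint8, red, green, blue), "mtx" (3x3 intrinsics, pixels), "R" (3x3) and "t" (3): a world point X has camera coordinates R X + t; the wrist camera has in their place "hand_eye" (4x4, takes a point from camera to tool coordinates, whose origin is the TCP and whose axes are the flange's). Camera axes: x right, y down, z forward; pixel columns grow to the right and rows downward; lengths in m; the calibration is good to about 2 mm. A picture is of the moment at which its call begins: read the wrist's pose just before it. There is no depth.
- bot.sign_off(): hands the job in, once; it reports no verdict.
Trained networks look in a picture, given as the dict that the camera call returned (one of the last four; its "shot" number tells which), for a name from the list of things; names that differ only in an ending like _2 or _b are one class to them, and where a whole thing is asked for, a point or a joint stands for the part that bears it (a point fixed in the world has none). Each returns a list of dicts, best first, with "p" (0 to 1); they miss things now and then, are a little off and sometimes report something else, mostly with a low value. They report only what shows in the picture. A call takes as long as a camera call.
- bot.look_for(picture, query): "extent" ([centre column, centre row, width, height] in pixels, round what is visible of it).
- bot.regions_of(picture, query): "region" (420x560 bool, what is visible of it) and "extent" ([centre column, centre row, width, height] in pixels, round what is visible of it).
The state is a dict: "time_s": time; "joint_pos": joint angles; "qd": joint speeds; "joint_torque": joint torques, N m; "position": TCP position; "tcp_rot": TCP orientation; "ft_force": force on the tool from outside, world axes, zero at the start; "torque": the same for the moment, N m; "opening": finger opening in m.
Only numpy, scipy, OpenCV 4.12 (cv2) and the standard library are available. Lean on these libraries where they do the work, as an engineer would, in place of code of your own. Each camera call takes 0.05 s, during which the arm holds its last target. There are 200 camera calls.

TASK

On the rivet feeder, turn the winged thumbscrew clockwise (seen from above) until it bottoms, then back it off a quarter of a turn and leave it there. Then draw the hopper's slide gate out by its upturned end, all the way to its end stop. Leave the tools standing around the feeder where they are.

Things in the scene. Friction and masses are not known exactly. Their poses are not given: they have to be found in the camera images.
- feeder: Rivet feeder fixed to the bench: base plate 330 x 140 x 12 mm, a low guide block (80 x 76 mm, flat top 60 mm up) carrying the thumbscrew, and a bronze housing with a square hopper, 275 mm high. Origin on the bench; z up, x along the gate from its upturned end to the hopper. In this frame: thumbscrew axis x = -30, y = 0 mm; guide block x = -70..10; housing and hopper x = 83..227.
- screw_wings (a point): Dark steel thumbscrew, upright on the guide block: hub 20 mm across, two flat opposite wings, 76 mm over both, each 10 mm thick, 20 mm high. Point on the axis at half the wings' height, about 80 mm above the bench; wings reach 10 mm above and below it and clear the block by 8 mm or more. x points along one wing and turns with it, z up.
- screw_hole (a point): Where the thumbscrew's axis meets the guide block's flat top (fixed). The screw goes in clockwise seen from above, sinking 1.5 mm a turn. From its start it has a third to five sixths of a turn to go; where it bottoms differs each time and is marked nowhere: feel it. Turning takes about 0.05 N m (2 N at 25 mm from the axis); at the bottom it stops dead. It stays where left.
- gate_tab (a point): The gate's upturned end: an upright steel plate 8 mm thick along the gate, 50 mm wide, 47 mm high. Point at its middle, 70 mm above the bench, 17 mm below its upper edge. Behind it (towards the hopper) lies the flat gate, 50 mm wide, upper face at 46 mm; 41 mm free to the guide block when shut. Axes as the feeder's: the gate is drawn along -x.
- gate (a joint): How far the gate is drawn out, m: 0 shut, about 0.05 at its end stop, where it stops dead. It drags with about 3.5 N and stays where it is left.
- spanner: Bystander: an open-ended spanner 180 mm long and 20 mm thick, lying flat beside the feeder; origin under its middle, x along it.
- oiler: Bystander: a steel oil can 56 mm across and 105 mm tall with a pointed spout, standing beside the feeder; origin under its centre.
- punch: Bystander: a stepped dark steel punch 26 mm across and 60 mm tall, standing beside the feeder; origin under its centre.

How it is judged:
On the way, in this order (a step that is already met when the one before it is completed fails the run):
1. the thumbscrew is turned clockwise until it bottoms (within 8 degrees), the gate still shut (z of screw_wings in the frame of feeder below 0.0791685 m and value of joint gate below 0.01 m), for 0.2 s.
2. the thumbscrew is backed off a quarter of a turn (65 to 115 degrees), the gate still shut (z of screw_wings in the frame of feeder between 0.079406 and 0.0796144 m and value of joint gate below 0.01 m), for 0.3 s.
3. the gate is drawn out to its end stop (the last 3 mm) (value of joint gate above 0.047 m), for 0.2 s.
At the end, for the whole second after the job is handed in: The thumbscrew has been bottomed and stands 65 to 115 degrees (a quarter of a turn, 0.27 to 0.48 mm of thread) back from the bottom; the gate is within 3 mm of its end stop (z of screw_wings in the frame of feeder between 0.079406 and 0.0796144 m and value of joint gate above 0.047 m); the robot touches nothing.
It fails at once if the spanner is moved by more than 30 mm (distance of spanner from where it was at the start of the episode above 0.03 m).
It fails at once if the oiler is moved by more than 30 mm (distance of oiler from where it was at the start of the episode above 0.03 m).
It fails at once if the punch is moved by more than 30 mm (distance of punch from where it was at the start of the episode above 0.03 m).
It also fails if it takes over 58 s, if anything falls off the work surface, if the arm or the gripper's body presses on something with over 40 N, if the wrist force passes 120 N, or if a joint passes its speed limit or range.

## Working session

There is one attempt and no reset: what is moved stays moved. The work goes in short steps, Python scripts to look and compute and a tool call to move; the robot and the scene stay as the last step left them, time stands still between calls to the robot, and variables do not carry over. Pictures are saved under pics/ and viewed, about 8 in all and at most 12, crops included, and the job is handed in when it is done.

Besides the shell and the picture viewer there is one more tool, called after "Request:" as a command line: name --pt "numbers of a row" for each row, then --argument value for the rest. send_rows: Moves the arm, as the interface text tells. Its arguments: {"type":"object","properties":{"deltas":{"type":"array"},"squeeze":{"type":"number"}},"required":["deltas"]}

```bash
ls; mkdir -p pics; cat > h.py <<'E'
from cell import bot
import numpy as np, cv2
from scipy.spatial.transform import Rotation as Ro
def st():
    s=bot.get_state(); print('t',round(s['time_s'],2),'p',np.round(s['position'],4),'R',np.round(Ro.from_rotvec(s['tcp_rot']).as_matrix(),3).tolist(),'f',np.round(s['ft_force'],1),'m',np.round(s['torque'],2),'o',round(s['opening'],4)); return s
def save(c,n): cv2.imwrite('pics/'+n,c['image'][:,:,::-1])
def onplane(c,uv,z):
    K=np.array(c['mtx']);R=np.array(c['R']);t=np.array(c['t'])
    d=R.T@np.linalg.inv(K)@np.array([uv[0],uv[1],1.]);o=-R.T@t
    return o+d*(z-o[2])/d[2]
def proj(c,X):
    p=np.array(c['mtx'])@(np.array(c['R'])@np.array(X)+np.array(c['t']));return p[:2]/p[2]
E
python3 - <<'E'
from h import *
st()
P={}
for n in ('top','scene'):
    c=bot.read_camera(n);save(c,n+'.png');print(n,'cam at',np.round(-np.array(c['R']).T@np.array(c['t']),3))
    for q,z in (('feeder',0),('screw_wings',.09),('gate_tab',.07),('spanner',.01),('oiler',.05),('punch',.06)):
        for r in bot.look_for(c,q)[:2]: print(q,round(r['p'],2),np.round(r['extent']),np.round(onplane(c,r['extent'][:2],z),3))
a=cv2.imread('pics/top.png');b=cv2.imread('pics/scene.png')
E
```

```text
pics
t 0.0 p [0.1987 0.5919 0.2305] R [[-0.948, 0.318, -0.0], [0.318, 0.948, -0.002], [-0.0, -0.002, -1.0]] f [-0.1 -0.8  0.4] m [-0.03 -0.04 -0.03] o 0.0854
top cam at [0.477 0.042 0.959]
feeder 0.57 [191. 240. 234.  98.] [0.552 0.191 0.   ]
screw_wings 0.63 [261. 247.  18.  40.] [0.533 0.057 0.09 ]
screw_wings 0.33 [250. 250. 122.  34.] [0.528 0.076 0.09 ]
gate_tab 0.93 [252. 251. 124.  37.] [0.528 0.073 0.07 ]
spanner 0.72 [189. 239. 233. 101.] [0.552 0.193 0.01 ]
spanner 0.68 [197. 310.  96.  26.] [0.423 0.175 0.01 ]
oiler 0.66 [241. 178.  32.  32.] [0.663 0.096 0.05 ]
punch 0.49 [292. 183.  13.  17.] [0.652 0.003 0.06 ]
scene cam at [0.911 0.57  0.49 ]
feeder 0.82 [390. 224. 236. 266.] [0.43  0.107 0.   ]
screw_wings 0.78 [329. 192.  36.  31.] [0.543 0.079 0.09 ]
gate_tab 0.61 [327. 193.  36.  28.] [0.528 0.055 0.07 ]
gate_tab 0.56 [329. 214.  82. 103.] [0.559 0.104 0.07 ]
spanner 0.65 [469. 271.  10.  12.] [0.419 0.265 0.01 ]
oiler 0.96 [269. 251.  39.  69.] [0.668 0.11  0.05 ]
punch 0.83 [242. 224.  17.  37.] [0.678 0.044 0.06 ]
```

```bash
python3 - <<'E'
import cv2
a=cv2.imread('pics/top.png');b=cv2.imread('pics/scene.png')
cv2.imwrite('pics/topc.png',cv2.resize(a[150:350,60:327],None,fx=3,fy=3,interpolation=cv2.INTER_CUBIC))
cv2.imwrite('pics/scc.png',cv2.resize(b[80:380,200:540],None,fx=2,fy=2,interpolation=cv2.INTER_CUBIC))
E
```

```text
(no output)
```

View pics/topc.png

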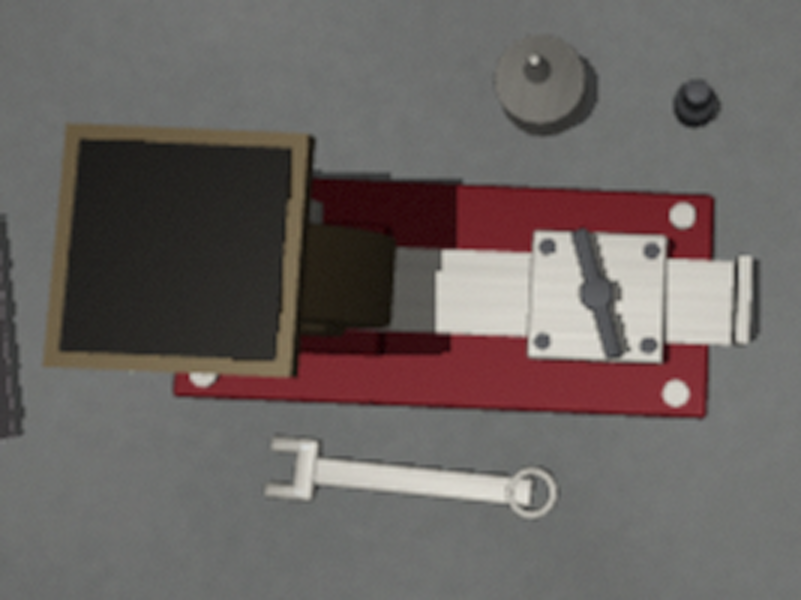

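View pics/scc.png

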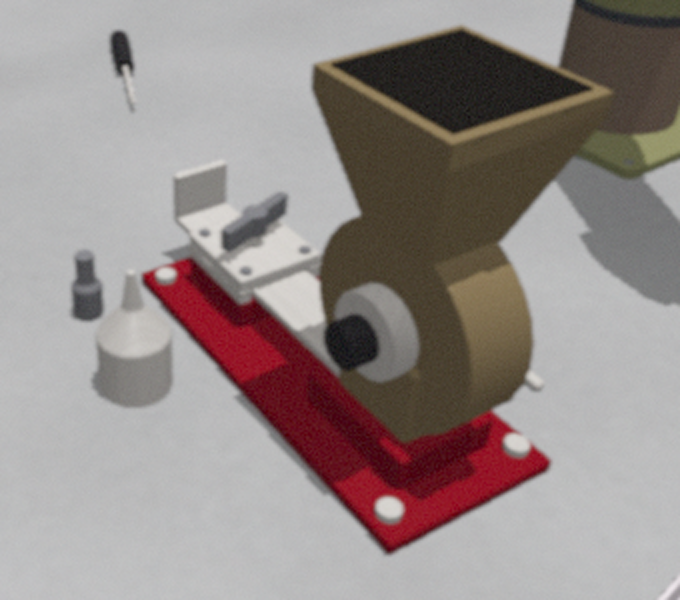

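Top crop: the hub is at about (597,293), i.e. full-frame (259,248), with wing ends at (580,232) and (617,355). The tab is at (744,300), the hopper is to the left (world +y), and the oiler, punch and spanner are clear of the screw. I'll fit the frame from the guide block corners next.

```bash
python3 - <<'E'
from h import *
c=bot.read_camera('top'); f=lambda u,v,z: onplane(c,(u/3+60,v/3+150),z)[:2]
C=np.array([f(533,232,.06),f(667,235,.06),f(663,362,.06),f(528,356,.06)]);print('block',C.round(4),C.mean(0).round(4),[np.linalg.norm(C[i]-C[i-1]).round(4) for i in range(4)])
hub=f(597,293,.09);a=f(580,232,.09);b=f(617,355,.09);print('hub',hub.round(4),'ends',a.round(4),b.round(4),(a+b)/2,np.linalg.norm(a-b),'ang',np.degrees(np.arctan2(*(a-b)[::-1])))
tab=f(744,300,.087);print('tab',tab,'axis ang',np.degrees(np.arctan2(*(hub-tab)[::-1])),np.linalg.norm(hub-tab))
B=[f(713,196,.012),f(706,416,.012),f(175,395,.012)];print('base',np.round(B,4),np.degrees(np.arctan2(*(B[2]-B[1])[::-1])))
for r in bot.regions_of(c,'screw_wings')[:1]:
    v,u=np.nonzero(r['region']);P=np.array([onplane(c,(x,y),.09)[:2] for x,y in zip(u,v)]);m=P.mean(0);w,V=np.linalg.eigh(np.cov((P-m).T));print(r['p'],len(u),m,np.degrees(np.arctan2(V[1,1],V[0,1])))
E
```

```text
block [[0.5701 0.0991]
 [0.569  0.0193]
 [0.4939 0.0212]
 [0.4968 0.1007]] [0.5324 0.0601] [np.float64(0.0733), np.float64(0.0798), np.float64(0.0751), np.float64(0.0795)]
hub [0.5322 0.0599] ends [0.5672 0.0702] [0.4971 0.0481] [0.53215295 0.05912251] 0.0735304421339858 ang 17.463791433516747
tab [ 0.52915075 -0.02453547] axis ang 87.91013681105613 0.08451381013140695
base [[ 0.5989 -0.0107]
 [ 0.462  -0.0067]
 [ 0.4722  0.3205]] 88.21105200998136
```

Request:
send_rows --pt "0 0 -1.1 0 0 -1.2 0.9" --pt "0 0 -2.2 0 0 -2.4 0.9" --pt "0 0 -3.3 0 0 -3.6 0.9" --pt "0 0 -4.4 0 0 -4.6 0.9" --pt "0 0 -5.5 -0.5 -0.4 -5.0 0.9"

```text
time_s: 1.22
position: [0.2061, 0.5807, 0.3863]
tcp_rot: [-0.411, 3.114, 0.017]
ft_force: [-0.0, 0.4, 0.9]
opening: 0.0768
```

```bash
cat >> h.py <<'E'
def go(x,y,z,ang=None,wx=None):
    s=st();R=Ro.from_rotvec(s['tcp_rot']).as_matrix();d=np.array([x,y,z])-s['position']
    cur=np.degrees(np.arctan2(R[1,1],R[0,1]));print('yaw_y',cur.round(1),'q7',round(s['joint_pos'][6],3),'d',d.round(3))
    if ang is not None:
        a=np.radians(ang);Y=np.array([np.cos(a),np.sin(a),0]);Z=np.array([0,0,-1.]);T=np.stack([np.cross(Y,Z),Y,Z],1)
        print('turn',np.round(np.degrees(Ro.from_matrix(R.T@T).as_rotvec())/6,2))
    print('shift',np.round(R.T@d/.03,2))
E
python3 -c "
from h import *
go(.532,.06,.37,107.5)"
```

```text
t 1.22 p [0.2061 0.5807 0.3863] R [[-0.966, -0.26, -0.001], [-0.26, 0.966, 0.011], [-0.002, 0.011, -1.0]] f [-0.   0.4  0.9] m [0.05 0.02 0.02] o 0.0768
yaw_y 105.0 q7 0.348 d [ 0.326 -0.521 -0.016]
turn [ 0.1   0.02 -0.41]
shift [ -5.98 -19.59   0.35]
```

Request:
send_rows --pt "0 0 -0.1 -0.4 -1.2 0 0.9" --pt "0 0 -0.2 -0.8 -2.4 0 0.9" --pt "0 0 -0.2 -1.2 -3.7 0 0.9" --pt "0 0 -0.3 -1.5 -5.0 0 0.9" --pt "0 0 -0.4 -1.9 -6.3 0 0.9"

```text
time_s: 1.63
position: [0.3105, 0.4111, 0.3845]
tcp_rot: [-0.478, 3.104, 0.017]
ft_force: [1.0, -0.3, 0.2]
opening: 0.0767
```

```bash
python3 -c "
from h import *
go(.532,.06,.37,107.5)"
```

```text
t 1.63 p [0.3105 0.4111 0.3845] R [[-0.954, -0.301, -0.001], [-0.301, 0.954, 0.011], [-0.002, 0.01, -1.0]] f [ 1.  -0.3  0.2] m [-0.   -0.05 -0.03] o 0.0767
yaw_y 107.5 q7 0.691 d [ 0.222 -0.351 -0.014]
turn [0.1  0.02 0.  ]
shift [ -3.52 -13.39   0.35]
```

Request:
send_rows --pt "0.1 0 0 -0.3 -1.3 0 0.9" --pt "0.1 0 0 -0.7 -2.6 0 0.9" --pt "0.1 0 0 -1.0 -3.9 0 0.9" --pt "0.1 0 0 -1.4 -5.2 0 0.9" --pt "0.1 0 0 -1.7 -6.5 0 0.9"

```text
time_s: 2.05
position: [0.4189, 0.2387, 0.3829]
tcp_rot: [-0.477, 3.102, 0.001]
ft_force: [-0.0, 0.7, -0.4]
opening: 0.0771
```

Request:
send_rows --pt "0 0 0 -0.3 -1.3 0 0.9" --pt "0 0 0 -0.7 -2.6 0 0.9" --pt "0 0 0 -1.0 -3.9 0 0.9" --pt "0 0 0 -1.4 -5.2 0 0.9" --pt "0 0 0 -1.7 -6.5 0.8 0.9"

```text
time_s: 2.47
position: [0.5279, 0.0698, 0.3649]
tcp_rot: [-0.473, 3.093, 0.001]
ft_force: [0.9, 0.3, -0.3]
opening: 0.0766
```

```bash
python3 -c "
from h import *
go(.532,.06,.2,107.5)"
```

```text
t 2.47 p [0.5279 0.0698 0.3649] R [[-0.954, -0.299, 0.013], [-0.299, 0.954, 0.002], [-0.013, -0.001, -1.0]] f [ 0.9  0.3 -0.3] m [ 0.03 -0.05 -0.05] o 0.0766
yaw_y 107.4 q7 1.514 d [ 0.004 -0.01  -0.165]
turn [-0.01  0.12 -0.02]
shift [ 0.04 -0.34  5.5 ]
```

Request:
send_rows --pt "0 0.1 0 0 -0.3 1.2 0.9" --pt "0 0.1 0 0 -0.3 2.4 0.9" --pt "0 0.1 0 0 -0.3 3.6 0.9" --pt "0 0.1 0 0 -0.3 4.8 0.9" --pt "0 0.1 0 0 -0.3 5.5 0.9"

```text
time_s: 2.88
position: [0.5308, 0.0609, 0.1967]
tcp_rot: [0.474, -3.103, 0.002]
ft_force: [0.1, -0.2, 0.4]
opening: 0.0769
```

```bash
cat >> h.py <<'E'
def wrist(n=None):
    s=bot.get_state();c=bot.read_camera('wrist');R=Ro.from_rotvec(s['tcp_rot']).as_matrix()
    H=np.array(c['hand_eye']);Rw=R@H[:3,:3];tw=R@H[:3,3]+s['position']
    c['R']=Rw.T;c['t']=-Rw.T@tw
    if n: save(c,n)
    return c
E
python3 - <<'E'
from h import *
go(.532,.06,.068,107.5)
c=wrist('w1.png')
print('pred hub',proj(c,[.532,.06,.09]),'tab',proj(c,[.529,-.0245,.087]))
for r in bot.regions_of(c,'screw_wings')[:2]:
    v,u=np.nonzero(r['region']);P=np.array([onplane(c,(x,y),.09)[:2] for x,y in zip(u[::5],v[::5])]);m=P.mean(0);w,V=np.linalg.eigh(np.cov((P-m).T));print(r['p'],len(u),np.round(r['extent']),m,np.degrees(np.arctan2(V[1,1],V[0,1])))
E
```

```text
t 2.88 p [0.5308 0.0609 0.1967] R [[-0.954, -0.299, -0.002], [-0.299, 0.954, -0.002], [0.002, -0.001, -1.0]] f [ 0.1 -0.2  0.4] m [-0.01  0.03  0.04] o 0.0769
yaw_y 107.4 q7 1.443 d [ 0.001 -0.001 -0.129]
turn [-0.01 -0.02 -0.02]
shift [-0.04 -0.04  4.29]
pred hub [278.941191   212.75161532] tab [182.32168604 179.04440541]
0.98 1282 [279. 213.  28.  92.] [0.52925691 0.05949089] -163.10280620039347
```

View pics/w1.png

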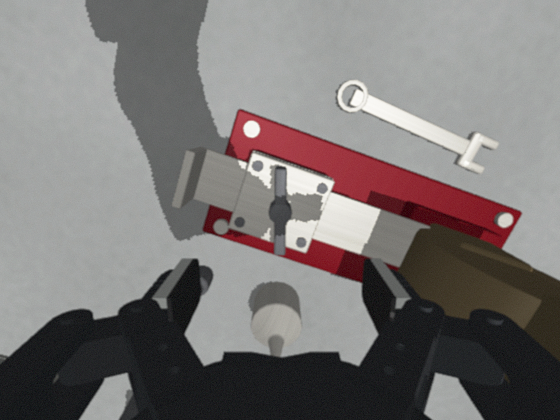

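Wrist view: the hub is at (279,212), exactly where predicted, with the wings running straight between the open jaws. The tab is at (183,178) and the hopper is to the right. I'll check how far the camera reaches before turning.

Request:
send_rows --pt "0 0 0 0 0 1.2 0.7" --pt "0 0 0 0 0 2.4 0.6" --pt "0 0 0 0 0 3.4 0.6" --pt "0 0 0 0 0 4.0 0.6" --pt "0 0 0 0 0 4.3 0.6"

```text
time_s: 3.4
position: [0.5296, 0.0608, 0.067]
tcp_rot: [0.475, -3.099, 0.003]
ft_force: [-0.9, -0.1, 0.2]
opening: 0.0512
```

```bash
python3 - <<'E'
from h import *
go(.532,.06,.068,107.5)
c=bot.read_camera('wrist');print(np.round(c['hand_eye'],3).tolist())
E
```

```text
t 3.4 p [0.5296 0.0608 0.067 ] R [[-0.954, -0.299, -0.006], [-0.299, 0.954, -0.003], [0.006, -0.001, -1.0]] f [-0.9 -0.1  0.2] m [-0.01  0.    0.  ] o 0.0512
yaw_y 107.4 q7 1.369 d [ 0.002 -0.001  0.001]
turn [-0.01 -0.06 -0.01]
shift [-0.07 -0.05 -0.03]
[[-0.001, -0.963, -0.27, 0.069], [1.0, -0.001, 0.001, 0.0], [-0.001, -0.27, 0.963, -0.143], [0.0, 0.0, 0.0, 1.0]]
```

Request:
send_rows --pt "0 0 0 -0.07 -0.05 0 0.6" --pt "0 0 0 -0.07 -0.05 0 0.1" --pt "0 0 0 -0.07 -0.05 0 0.1" --pt "0 0 0 -0.07 -0.05 0 0.1" --pt "0 0 0 -0.07 -0.05 0 0.1" --squeeze 40

```text
time_s: 3.87
position: [0.5331, 0.0605, 0.0682]
tcp_rot: [0.475, -3.102, 0.002]
ft_force: [-0.3, -0.4, 6.2]
opening: 0.0187
```

```bash
python3 - <<'E'
from h import *
go(.532,.06,.068,107.5)
E
```

```text
t 3.87 p [0.5331 0.0605 0.0682] R [[-0.954, -0.299, -0.003], [-0.299, 0.954, -0.002], [0.004, -0.001, -1.0]] f [-0.3 -0.4  6.2] m [ 0.06  0.02 -0.04] o 0.0187
yaw_y 107.4 q7 1.372 d [-0.001 -0.    -0.   ]
turn [-0.01 -0.03 -0.01]
shift [ 0.04 -0.    0.01]
```

Request:
send_rows --pt "0 0 1 0.04 0 0 0.1" --pt "0 0 2 0.04 0 0 0.1" --pt "0 0 3 0.04 0 0 0.1" --pt "0 0 4 0.04 0 0 0.1" --pt "0 0 5 0.04 0 0 0.1"

```text
time_s: 4.28
position: [0.533, 0.0606, 0.0685]
tcp_rot: [-0.352, -3.121, 0.001]
ft_force: [1.5, 0.4, -7.5]
opening: 0.0183
```

```bash
python3 - <<'E'
from h import *
go(.532,.06,.068,107.5)
E
```

```text
t 4.28 p [0.533  0.0606 0.0685] R [[-0.975, 0.222, -0.001], [0.222, 0.975, -0.001], [0.001, -0.001, -1.0]] f [ 1.5  0.4 -7.5] m [ 0.05 -0.41  0.07] o 0.0183
yaw_y 77.1 q7 1.06 d [-0.001 -0.001 -0.   ]
turn [-0.01 -0.01 -5.06]
shift [ 0.03 -0.03  0.02]
```

Request:
send_rows --pt "0 0 1 0.03 0 0.01 0.1" --pt "0 0 2 0.03 -0.02 0.01 0.1" --pt "0 0 3 0.03 -0.02 0.02 0.1" --pt "0 0 4 0.03 -0.02 0.02 0.1" --pt "0 0 5 0.03 -0.02 0.02 0.1"

```text
time_s: 4.7
position: [0.533, 0.0606, 0.0683]
tcp_rot: [1.154, 2.921, 0.001]
ft_force: [1.4, 0.7, -5.2]
opening: 0.0183
```

```bash
python3 - <<'E'
from h import *
go(.532,.06,.068,107.5)
E
```

```text
t 4.7 p [0.533  0.0606 0.0683] R [[-0.73, 0.684, 0.001], [0.684, 0.73, 0.0], [-0.001, 0.001, -1.0]] f [ 1.4  0.7 -5.2] m [ 0.05 -0.34  0.1 ] o 0.0183
yaw_y 46.9 q7 0.756 d [-0.001 -0.001 -0.   ]
turn [ 0.00e+00  1.00e-02 -1.01e+01]
shift [ 0.01 -0.04  0.01]
```

Request:
send_rows --pt "0 0 1 0 0 0 0.1" --pt "0 0 2 0 0 0 0.1" --pt "0 0 3 0 0 0.01 0.1" --pt "0 0 4 0 0 0.01 0.1" --pt "0 0 5 0 0 0.01 0.1"

```text
time_s: 5.12
position: [0.5331, 0.0607, 0.0682]
tcp_rot: [1.877, 2.518, 0.002]
ft_force: [0.7, -0.4, -5.8]
opening: 0.018
```

```bash
python3 - <<'E'
from h import *
go(.532,.06,.068,107.5)
c=wrist('w2.png'); I=c['image'];cv2.imwrite('pics/w2.png',I[:,:,::-1])
E
```

```text
t 5.12 p [0.5331 0.0607 0.0682] R [[-0.286, 0.958, 0.002], [0.958, 0.286, 0.001], [0.0, 0.002, -1.0]] f [ 0.7 -0.4 -5.8] m [-0.17 -0.13  0.03] o 0.018
yaw_y 16.6 q7 0.452 d [-0.001 -0.001 -0.   ]
turn [ 1.000e-02  1.000e-02 -1.515e+01]
shift [-0.01 -0.04  0.01]
```

View pics/w2.png

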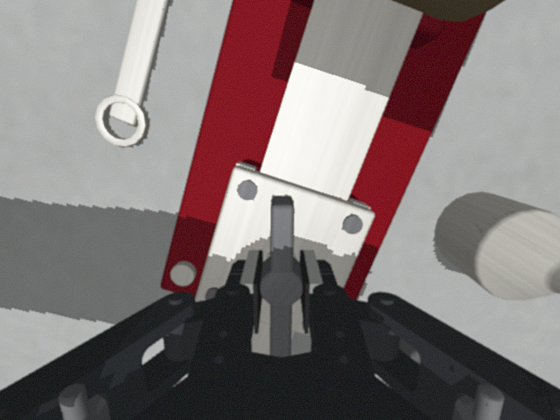

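The wing still runs vertically in the hand's image, from (281,200) through the hub at (281,280), so the screw has followed the gripper through 90° without slipping. I'll continue.

Request:
send_rows --pt "0 0 1 0 0 0 0.1" --pt "0 0 2 0 0 0 0.1" --pt "0 0 3 0 0 0.01 0.1" --pt "0 0 4 0 0 0.01 0.1" --pt "0 0 5 0 0 0.01 0.1"

```text
time_s: 5.58
position: [0.5331, 0.0608, 0.068]
tcp_rot: [2.472, 1.938, 0.003]
ft_force: [1.1, -0.2, -5.9]
opening: 0.0187
```

```bash
cat >> h.py <<'E'
def fast():
    s=bot.get_state();R=Ro.from_rotvec(s['tcp_rot']).as_matrix();print('t',round(s['time_s'],2),'yaw',np.degrees(np.arctan2(R[1,1],R[0,1])).round(1),'q7',round(s['joint_pos'][6],2),'p',s['position'].round(4) if hasattr(s['position'],'round') else s['position'],'f',np.round(s['ft_force'],1),'m',np.round(s['torque'],2),'tau7',round(s['joint_torque'][6],2),'o',round(s['opening'],4))
E
python3 -c "
from h import *
fast()"
```

```text
t 5.58 yaw -13.8 q7 0.14 p [0.5331 0.0608 0.068 ] f [ 1.1 -0.2 -5.9] m [-0.2  -0.09  0.1 ] tau7 0.73 o 0.0187
```

Request:
send_rows --pt "0 0 0.8 0 0 0 0.1" --pt "0 0 1.6 0 0 0 0.1" --pt "0 0 2.4 0 0 0.01 0.1" --pt "0 0 3.2 0 0 0.01 0.1" --pt "0 0 4 0 0 0.01 0.1"

```text
time_s: 6.0
position: [0.5332, 0.0608, 0.0679]
tcp_rot: [-2.822, -1.38, -0.004]
ft_force: [-0.2, -1.3, -5.2]
opening: 0.0188
```

```bash
python3 -c "
from h import *
fast()"
```

```text
t 6.0 yaw -37.9 q7 -0.12 p [0.5332 0.0608 0.0679] f [-0.2 -1.3 -5.2] m [-0.27 -0.08  0.09] tau7 0.62 o 0.0188
```

Request:
send_rows --pt "0 0 0.8 0 0 0 0.1" --pt "0 0 1.6 0 0 0 0.1" --pt "0 0 2.4 0 0 0.01 0.1" --pt "0 0 3.2 0 0 0.01 0.1" --pt "0 0 4 0 0 0.01 0.1"

```text
time_s: 6.42
position: [0.5333, 0.0607, 0.0678]
tcp_rot: [-3.047, -0.76, -0.004]
ft_force: [1.7, -1.4, -5.2]
opening: 0.0186
```

```bash
python3 -c "
from h import *
fast()"
```

```text
t 6.42 yaw -62.0 q7 -0.41 p [0.5333 0.0607 0.0678] f [ 1.7 -1.4 -5.2] m [-0.27 -0.11  0.05] tau7 0.74 o 0.0186
```

Request:
send_rows --pt "0 0 0.8 0 0 0 0.1" --pt "0 0 1.6 0 0 0 0.1" --pt "0 0 2.4 0 0 0.01 0.1" --pt "0 0 3.2 0 0 0.01 0.1" --pt "0 0 4 0 0 0.01 0.1"

```text
time_s: 6.83
position: [0.5333, 0.0607, 0.0677]
tcp_rot: [-3.138, -0.108, -0.004]
ft_force: [1.1, -1.5, -4.2]
opening: 0.0182
```

```bash
python3 -c "
from h import *
fast()"
```

```text
t 6.83 yaw -86.1 q7 -0.77 p [0.5333 0.0607 0.0677] f [ 1.1 -1.5 -4.2] m [-0.31 -0.07  0.07] tau7 0.93 o 0.0182
```

Request:
send_rows --pt "0 0 0.8 0 0 0 0.1" --pt "0 0 1.6 0 0 0 0.1" --pt "0 0 2.4 0 0 0.01 0.1" --pt "0 0 3.2 0 0 0.01 0.1" --pt "0 0 4 0 0 0.01 0.1"

```text
time_s: 7.25
position: [0.5333, 0.0606, 0.0676]
tcp_rot: [-3.091, 0.55, -0.003]
ft_force: [-0.5, -1.5, -3.5]
opening: 0.0183
```

```bash
python3 -c "
from h import *
fast()"
```

```text
t 7.25 yaw -110.2 q7 -1.17 p [0.5333 0.0606 0.0676] f [-0.5 -1.5 -3.5] m [-0.32 -0.05  0.06] tau7 0.97 o 0.0183
```

Request:
send_rows --pt "0 0 0.8 0 0 0 0.1" --pt "0 0 1.6 0 0 0 0.1" --pt "0 0 2.4 0 0 0.01 0.1" --pt "0 0 3.2 0 0 0.01 0.1" --pt "0 0 4 0 0 0.01 0.1"

```text
time_s: 7.67
position: [0.5333, 0.0605, 0.0675]
tcp_rot: [-2.907, 1.182, -0.003]
ft_force: [-0.1, -2.0, -4.6]
opening: 0.0183
```

```bash
python3 -c "
from h import *
fast()"
```

```text
t 7.67 yaw -134.3 q7 -1.59 p [0.5333 0.0605 0.0675] f [-0.1 -2.  -4.6] m [-0.37 -0.05  0.01] tau7 0.98 o 0.0183
```

Request:
send_rows --pt "0 0 0.7 0 0 0 0.1" --pt "0 0 1.4 0 0 0 0.1" --pt "0 0 2.1 0 0 0 0.1" --pt "0 0 2.8 0 0 0.01 0.1" --pt "0 0 3.5 0 0 0.01 0.1"

```text
time_s: 8.08
position: [0.5333, 0.0606, 0.0674]
tcp_rot: [-2.642, 1.693, -0.001]
ft_force: [-0.6, -1.6, -3.4]
opening: 0.0185
```

```bash
python3 -c "
from h import *
fast()"
```

```text
t 8.08 yaw -155.3 q7 -1.95 p [0.5333 0.0606 0.0674] f [-0.6 -1.6 -3.4] m [-0.29 -0.1   0.09] tau7 0.85 o 0.0185
```

Request:
send_rows --pt "0 0 0.6 0 0 0 0.1" --pt "0 0 1.2 0 0 0 0.1" --pt "0 0 1.8 0 0 0 0.1" --pt "0 0 2.4 0 0 0 0.1" --pt "0 0 3 0 0 0.01 0.1"

```text
time_s: 8.5
position: [0.533, 0.0626, 0.0673]
tcp_rot: [-2.345, 2.082, 0.005]
ft_force: [-0.8, 0.8, 1.8]
opening: 0.0182
```

```bash
python3 -c "
from h import *
fast()"
```

```text
t 8.5 yaw -173.2 q7 -2.26 p [0.533  0.0626 0.0673] f [-0.8  0.8  1.8] m [0.3  0.18 0.57] tau7 0.31 o 0.0182
```

Moment about z jumped to 0.57 and the TCP was pushed 2 mm sideways, which suggests the screw has bottomed. I'll check for slip in the hand.

```bash
python3 - <<'E'
from h import *
c=wrist('w3.png');fast()
cv2.imwrite('pics/w3c.png',cv2.resize(c['image'][150:400,180:390,::-1],None,fx=2.3,fy=2.3))
for r in bot.regions_of(c,'screw_wings')[:1]:
    v,u=np.nonzero(r['region']);P=np.array([onplane(c,(x,y),.089)[:2] for x,y in zip(u,v)]);m=P.mean(0);w,V=np.linalg.eigh(np.cov((P-m).T));print(r['p'],len(u),m,np.degrees(np.arctan2(V[1,1],V[0,1])))
E
```

```text
t 8.55 yaw -173.3 q7 -2.26 p [0.533  0.0626 0.0673] f [-1.5  2.   1.2] m [0.55 0.15 0.46] tau7 -0.61 o 0.0184
0.93 4646 [0.53384238 0.05531516] 109.58560329051969
```

View pics/w3c.png

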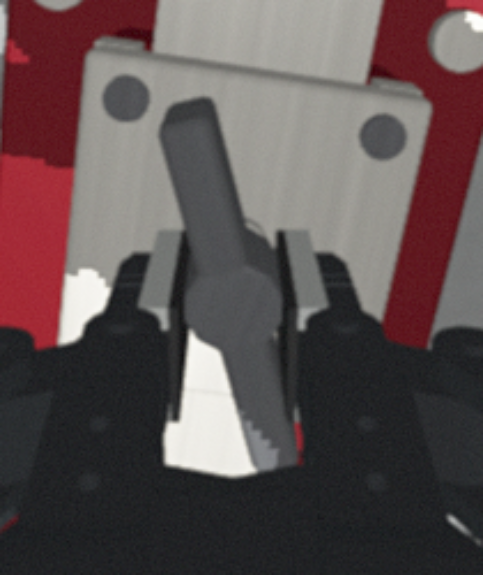

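The screw bottomed: the gripper slipped about 14° on the hub, and the wing now lies at about 110° world against 96.7° for the grip. That puts the total turn at about 267°. I'll open, realign to the wing and regrip.

Request:
send_rows --pt "0 0 0 0 0 0 0.1" --pt "0 0 0 0 0 0 0.1" --pt "0 0 0 0 0 0 0.1" --pt "0 0 0 0 0 0 0.5" --pt "0 0 0 0 0 0 0.5"

```text
time_s: 9.02
position: [0.5333, 0.0621, 0.0676]
tcp_rot: [-2.346, 2.08, 0.003]
ft_force: [-1.4, 0.4, 1.0]
opening: 0.0412
```

```bash
python3 - <<'E'
from h import *
c=wrist('w4.png');go(.5332,.0606,.0675,-160)
for r in bot.regions_of(c,'screw_wings')[:1]:
    v,u=np.nonzero(r['region']);P=np.array([onplane(c,(x,y),.089)[:2] for x,y in zip(u,v)]);m=P.mean(0);w,V=np.linalg.eigh(np.cov((P-m).T));print(r['p'],len(u),m,np.degrees(np.arctan2(V[1,1],V[0,1])))
E
```

```text
t 9.07 p [0.5333 0.062  0.0676] R [[0.12, -0.993, 0.003], [-0.993, -0.12, 0.006], [-0.005, -0.003, -1.0]] f [-0.3 -0.3  0.3] m [-0.07 -0.02  0.03] o 0.0427
yaw_y -173.1 q7 -2.259 d [-0.    -0.001 -0.   ]
turn [-0.04  0.05 -2.19]
shift [0.05 0.01 0.  ]
0.68 4777 [0.53361875 0.05559246] 110.81851279581039
```

Request:
send_rows --pt "-0.04 0.05 -1.1 0.05 0 0 0.5" --pt "-0.04 0.05 -2.2 0.05 0 0 0.5" --pt "-0.04 0.05 -2.2 0.05 0 0 0.1" --pt "-0.04 0.05 -2.2 0.05 0 0 0.1" --pt "-0.04 0.05 -2.2 0.05 0 0 0.1" --squeeze 50

```text
time_s: 9.53
position: [0.5334, 0.0602, 0.068]
tcp_rot: [2.571, -1.804, 0.0]
ft_force: [-1.7, -0.3, 4.4]
opening: 0.0181
```

Request:
send_rows --pt "0 0 0.4 0 0 0 0.1" --pt "0 0 0.8 0 0 0 0.1" --pt "0 0 0.8 0 0 0 0.1"

```text
time_s: 9.78
position: [0.5335, 0.0594, 0.0681]
tcp_rot: [2.49, -1.913, 0.002]
ft_force: [-0.4, -2.0, 1.2]
opening: 0.0183
```

```bash
python3 -c "
from h import *
fast()"
```

```text
t 9.78 yaw -165.1 q7 -2.17 p [0.5335 0.0594 0.0681] f [-0.4 -2.   1.2] m [-0.4   0.01  0.05] tau7 -0.31 o 0.0183
```

Request:
send_rows --pt "0 0 0.6 0 0 0 0.1" --pt "0 0 1.2 0 0 0 0.1" --pt "0 0 1.8 0 0 0 0.1" --pt "0 0 1.8 0 0 0 0.1"

```text
time_s: 10.12
position: [0.5334, 0.058, 0.068]
tcp_rot: [2.296, -2.139, 0.005]
ft_force: [-1.5, -4.3, 1.1]
opening: 0.0179
```

```bash
python3 - <<'E'
from h import *
fast();c=wrist('w5.png')
cv2.imwrite('pics/w5c.png',cv2.resize(c['image'][150:400,180:390,::-1],None,fx=2.3,fy=2.3))
for r in bot.regions_of(c,'screw_wings')[:1]:
    v,u=np.nonzero(r['region']);P=np.array([onplane(c,(x,y),.089)[:2] for x,y in zip(u,v)]);m=P.mean(0);w,V=np.linalg.eigh(np.cov((P-m).T));print(r['p'],len(u),m,np.degrees(np.arctan2(V[1,1],V[0,1])))
E
```

```text
t 10.12 yaw -176.0 q7 -2.34 p [0.5334 0.058  0.068 ] f [-1.5 -4.3  1.1] m [-0.9   0.17  0.49] tau7 -1.08 o 0.0179
0.6 4391 [0.53422417 0.05390687] 109.1861321180403
```

View pics/w5c.png

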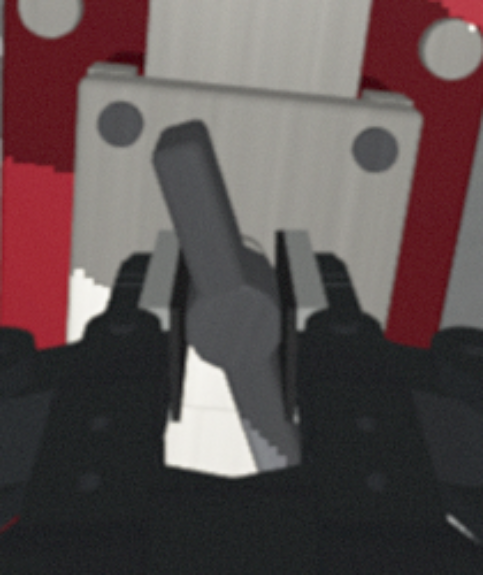

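Wing unchanged at about 109.5° while the gripper slipped to 94°, Mz 0.49: bottoming confirmed. Now I'll realign, regrip and back off.

Request:
send_rows --pt "0 0 0 0 0 0 0.5" --pt "0 0 0 0 0 0 0.5" --pt "0 0 0 0 0 0 0.5"

```text
time_s: 10.47
position: [0.5335, 0.0592, 0.068]
tcp_rot: [2.301, -2.137, 0.003]
ft_force: [0.4, -0.4, 0.1]
opening: 0.0423
```

```bash
python3 -c "
from h import *
go(.5333,.0606,.0675,-160)"
```

```text
t 10.47 p [0.5335 0.0592 0.068 ] R [[0.074, -0.997, 0.0], [-0.997, -0.074, -0.003], [0.003, -0.0, -1.0]] f [ 0.4 -0.4  0.1] m [ 0.04 -0.04  0.03] o 0.0423
yaw_y -175.8 q7 -2.339 d [-0.     0.001 -0.   ]
turn [ 0.   -0.02 -2.63]
shift [-0.05  0.    0.02]
```

Request:
send_rows --pt "0 0 -1.1 -0.05 0 0 0.5" --pt "0 0 -2.2 -0.05 0 0 0.5" --pt "0 0 -2.6 -0.05 0 0 0.1" --pt "0 0 -2.6 -0.05 0 0 0.1" --pt "0 0 -2.6 -0.05 0 0 0.1"

```text
time_s: 10.88
position: [0.533, 0.0614, 0.0683]
tcp_rot: [2.569, -1.807, 0.0]
ft_force: [-2.0, 0.4, 4.9]
opening: 0.0183
```

Request:
send_rows --pt "0 0 -1 0 0 0 0.1" --pt "0 0 -2 0 0 0 0.1" --pt "0 0 -3 0 0 0 0.1" --pt "0 0 -4 0 0 -0.01 0.1" --pt "0 0 -5 0 0 -0.01 0.1"

```text
time_s: 11.3
position: [0.5326, 0.0612, 0.0685]
tcp_rot: [2.95, -1.076, -0.001]
ft_force: [-1.7, -0.9, 0.0]
opening: 0.0178
```

Request:
send_rows --pt "0 0 -1 0 0 0 0.1" --pt "0 0 -2 0 0 0 0.1" --pt "0 0 -3 0 0 0 0.1" --pt "0 0 -4 0 0 -0.01 0.1" --pt "0 0 -5 0 0 -0.01 0.1"

```text
time_s: 11.72
position: [0.5324, 0.0609, 0.0687]
tcp_rot: [3.128, -0.271, -0.003]
ft_force: [-0.5, -1.9, -0.0]
opening: 0.0185
```

```bash
python3 - <<'E'
from h import *
fast();c=wrist('w6.png')
for r in bot.regions_of(c,'screw_wings')[:1]:
    v,u=np.nonzero(r['region']);P=np.array([onplane(c,(x,y),.089)[:2] for x,y in zip(u,v)]);m=P.mean(0);w,V=np.linalg.eigh(np.cov((P-m).T));print(r['p'],len(u),m,np.degrees(np.arctan2(V[1,1],V[0,1])))
E
```

```text
t 11.72 yaw -99.9 q7 -1.48 p [0.5324 0.0609 0.0687] f [-0.5 -1.9 -0. ] m [-0.29  0.06 -0.04] tau7 -0.71 o 0.0185
0.92 4347 [0.53727011 0.06028626] 170.97935752946148
```

Wing went 110°→171° as intended (grip yaw agrees). 29–30° more, then release.

Request:
send_rows --pt "0 0 -1 0 0 0 0.1" --pt "0 0 -2 0 0 0 0.1" --pt "0 0 -3 0 0 0 0.1" --pt "0 0 -4 0 0 -0.01 0.1" --pt "0 0 -4.9 0 0 -0.01 0.1"

```text
time_s: 12.23
position: [0.5323, 0.0604, 0.0688]
tcp_rot: [3.096, 0.525, -0.004]
ft_force: [-0.6, -1.6, -0.7]
opening: 0.0184
```

Request:
send_rows --pt "0 0 0 0 0 0 0.1" --pt "0 0 0 0 0 0 0.1" --pt "0 0 0 0 0 0 0.5" --pt "0 0 0 0 0 0 0.5" --pt "0 0 0 0 0 0 0.5"

```text
time_s: 12.65
position: [0.5324, 0.0608, 0.0688]
tcp_rot: [3.097, 0.523, -0.004]
ft_force: [-0.3, -0.5, 0.3]
opening: 0.0426
```

```bash
python3 - <<'E'
from h import *
go(.5295,-.0245,.15,-92)
E
```

```text
t 12.65 p [0.5324 0.0608 0.0688] R [[0.945, 0.328, -0.002], [0.328, -0.945, -0.002], [-0.002, 0.001, -1.0]] f [-0.3 -0.5  0.3] m [ 0.01  0.01 -0.01] o 0.0426
yaw_y -70.8 q7 -1.186 d [-0.003 -0.085  0.081]
turn [0.01 0.02 3.53]
shift [-1.03  2.66 -2.7 ]
```

Lift straight up, then move over and check wing and tab.

Request:
send_rows --pt "0 0 0 0 0 -1.0 0.5" --pt "0 0 0 0 0 -2.0 0.5" --pt "0 0 1 -0.3 0.8 -3.0 0.5" --pt "0 0 2 -0.7 1.8 -3.5 0.5" --pt "0 0 3 -1.0 2.6 -3.5 0.5"

```text
time_s: 13.07
position: [0.5321, -0.0242, 0.1777]
tcp_rot: [3.14, 0.023, 0.008]
ft_force: [1.1, -0.2, -0.1]
opening: 0.0431
```

```bash
python3 - <<'E'
from h import *
c=bot.read_camera('top')
for r in bot.regions_of(c,'screw_wings')[:1]:
    v,u=np.nonzero(r['region']);P=np.array([onplane(c,(x,y),.089)[:2] for x,y in zip(u,v)]);m=P.mean(0);w,V=np.linalg.eigh(np.cov((P-m).T));print('top',r['p'],len(u),m,np.degrees(np.arctan2(V[1,1],V[0,1])))
c=wrist('w7.png')
for q,z in (('screw_wings',.089),('gate_tab',.087)):
  for r in bot.regions_of(c,q)[:2]:
    v,u=np.nonzero(r['region']);P=np.array([onplane(c,(x,y),z)[:2] for x,y in zip(u,v)]);m=P.mean(0);w,V=np.linalg.eigh(np.cov((P-m).T));print(q,r['p'],np.round(r['extent']),m,np.degrees(np.arctan2(V[1,1],V[0,1])))
print('pred',proj(c,[.5333,.0606,.089]),proj(c,[.5295,-.0245,.087]))
go(.5295,-.0245,.066,-92)
E
```

```text
top 0.52 316 [0.53488847 0.06236667] -160.2627793540929
screw_wings 0.8 [168. 212.  59.  95.] [0.53560634 0.05851283] -160.05432409648492
gate_tab 0.72 [149. 205. 273.  84.] [0.54406829 0.0837453 ] 87.36957368156526
pred [165.45836301 212.19373297] [275.84733608 216.96167046]
t 13.32 p [ 0.5297 -0.0214  0.1737] R [[1.0, 0.022, -0.003], [0.022, -1.0, -0.0], [-0.003, 0.0, -1.0]] f [0.5 0.1 0.1] m [-0.03 -0.02  0.  ] o 0.0429
yaw_y -88.8 q7 -1.298 d [-0.    -0.003 -0.108]
turn [0.   0.03 0.54]
shift [0.   0.1  3.59]
```

View pics/w7.png

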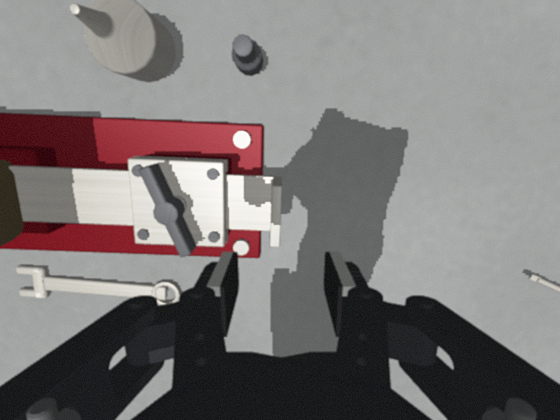

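The wing stands at about 20°, i.e. 90° back from the bottom. The tab is at (276,212), centred between the jaws. I'll descend to straddle the tab.

Request:
send_rows --pt "0 0 0.5 0.03 0.1 1.0 0.5" --pt "0 0 0.5 0.03 0.1 2.0 0.5" --pt "0 0 0.5 0.03 0.1 3.0 0.5" --pt "0 0 0.5 0.03 0.1 3.6 0.5" --pt "0 0 0.5 0.03 0.1 3.75 0.5"

```text
time_s: 13.73
position: [0.528, -0.022, 0.0578]
tcp_rot: [-3.14, 0.044, 0.014]
ft_force: [0.5, -0.0, 1.3]
opening: 0.0425
```

Request:
send_rows --pt "0 0 0 0 0 0 0.5" --pt "0 0 0 0 0 0 0.05" --pt "0 0 0 0 0 0 0.05" --pt "0 0 0 0 0 0 0.05" --pt "0 0 0 0 0 0 0.05" --squeeze 40

```text
time_s: 14.15
position: [0.5288, -0.0243, 0.0589]
tcp_rot: [3.14, -0.047, -0.01]
ft_force: [-0.2, -6.4, 0.0]
opening: 0.0074
```

```bash
python3 - <<'E'
from h import *
go(.5285,-.0785,.061,-92)
E
```

```text
t 14.15 p [ 0.5288 -0.0243  0.0589] R [[1.0, -0.03, -0.006], [-0.03, -1.0, -0.001], [-0.006, 0.001, -1.0]] f [-0.2 -6.4  0. ] m [-1.14  0.07 -0.1 ] o 0.0074
yaw_y -91.7 q7 -1.27 d [-0.    -0.054  0.002]
turn [0.01 0.06 0.05]
shift [ 0.04  1.81 -0.07]
```

Tab gripped (7.4 mm). Drawing along tool +y (50 mm = 1.67 units), slowly.

Request:
send_rows --pt "0 0 0 0 0.25 0 0.05" --pt "0 0 0 0 0.5 0 0.05" --pt "0 0 0 0 0.8 0 0.05" --pt "0 0 0 0 1.1 0 0.05" --pt "0 0 0 0 1.35 0 0.05"

```text
time_s: 14.57
position: [0.5274, -0.0654, 0.059]
tcp_rot: [3.141, -0.047, -0.011]
ft_force: [0.7, 4.1, -6.9]
opening: 0.0075
```

Request:
send_rows --pt "0 0 0 0 0.1 0 0.05" --pt "0 0 0 0 0.2 0 0.05" --pt "0 0 0 0 0.3 0 0.05" --pt "0 0 0 0 0.4 0 0.05" --pt "0 0 0 0 0.4 0 0.05"

```text
time_s: 14.98
position: [0.5272, -0.0743, 0.059]
tcp_rot: [-3.138, 0.044, 0.012]
ft_force: [0.5, 8.6, -4.0]
opening: 0.0074
```

```bash
python3 - <<'E'
from h import *
go(.5285,-.0785,.061,-92)
E
```

```text
t 14.98 p [ 0.5272 -0.0743  0.059 ] R [[1.0, -0.028, -0.007], [-0.028, -1.0, 0.004], [-0.007, -0.004, -1.0]] f [ 0.5  8.6 -4. ] m [ 1.75 -0.27 -0.2 ] o 0.0074
yaw_y -91.6 q7 -1.203 d [ 0.001 -0.004  0.002]
turn [-0.03  0.07  0.07]
shift [ 0.05  0.14 -0.07]
```

Request:
send_rows --pt "0 0 0 0 0.1 0 0.05" --pt "0 0 0 0 0.2 0 0.05" --pt "0 0 0 0 0.25 0 0.05" --pt "0 0 0 0 0.25 0 0.05"

```text
time_s: 15.32
position: [0.5271, -0.0743, 0.059]
tcp_rot: [-3.128, 0.035, 0.014]
ft_force: [0.5, 17.7, -2.6]
opening: 0.0071
```

Request:
send_rows --pt "0 0 0 0 0 0 0.05" --pt "0 0 0 0 0 0 0.4" --pt "0 0 0 0 0 0 0.4" --pt "0 0 0 0 0 0 0.4" --pt "0 0 0 0 0 0 0.4"

```text
time_s: 15.73
position: [0.5274, -0.0756, 0.0594]
tcp_rot: [-3.13, 0.036, 0.013]
ft_force: [-0.4, 0.2, 1.0]
opening: 0.0336
```

```bash
python3 - <<'E'
from h import *
st()
E
```

```text
t 15.73 p [ 0.5274 -0.0756  0.0594] R [[1.0, -0.023, -0.008], [-0.023, -1.0, 0.012], [-0.008, -0.012, -1.0]] f [-0.4  0.2  1. ] m [-0.01 -0.03 -0.04] o 0.0336
```

Position unchanged while the pull rose to 17.7 N, so this is the end stop. Released, now lift away.

Request:
send_rows --pt "0 0 0 0 0 -0.8 0.4" --pt "0 0 0 0 0 -1.8 0.4" --pt "0 0 0 0 0 -2.8 0.4" --pt "0 0 0 0 0.4 -3.8 0.4" --pt "0 0 0 0 1.0 -4.5 0.4"

```text
time_s: 16.15
position: [0.5286, -0.1063, 0.1967]
tcp_rot: [-3.129, 0.032, 0.008]
ft_force: [0.1, -0.6, -1.0]
opening: 0.034
```

Request:
send_rows --pt "0 0 0 0 0.3 0 0.4" --pt "0 0 0 0 0.3 0 0.4" --pt "0 0 0 0 0.3 0 0.4"

```text
time_s: 16.4
position: [0.5278, -0.1154, 0.1961]
tcp_rot: [-3.129, 0.034, 0.01]
ft_force: [0.1, 0.2, 0.1]
opening: 0.0341
```

```bash
python3 - <<'E'
from h import *
fast();c=wrist('w8.png')
for r in bot.regions_of(c,'screw_wings')[:1]:
    v,u=np.nonzero(r['region']);P=np.array([onplane(c,(x,y),.089)[:2] for x,y in zip(u,v)]);m=P.mean(0);w,V=np.linalg.eigh(np.cov((P-m).T));print(r['p'],m,np.degrees(np.arctan2(V[1,1],V[0,1])))
print('pred hub, tab out',proj(c,[.5333,.0606,.089]),proj(c,[.5285,-.0745,.087]))
E
```

```text
t 16.4 yaw -91.2 q7 -1.19 p [ 0.5278 -0.1154  0.1961] f [0.1 0.2 0.1] m [ 0.01 -0.07  0.03] tau7 0.03 o 0.0341
0.83 [0.53571934 0.05588737] -159.21121584166713
pred hub, tab out [ 74.61647531 206.63783955] [234.65156313 208.63230493]
```

View pics/w8.png

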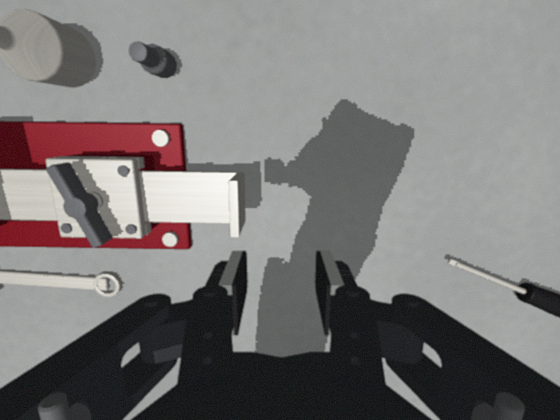

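The picture shows the tab drawn out at (237,205), against a prediction of about (235,209). The wing is still at about 20–21°, the tools are untouched and the gripper is clear. Handing in.

```bash
python3 -c "
from h import *
print(bot.sign_off())"
```

```text
the job is handed in; nothing more can be done
None
```

I bottomed the thumbscrew, backed it off a quarter turn, drew the gate out to its end stop, and handed the job in at about 16.5 s. No verdict was reported.

- **Bottoming:** the screw stopped after about 267° clockwise. The moment rose to about 0.5 N m and the gripper slipped on the hub. A second grip and push gave the same stop, with the wing staying at about 110°; that push first read only 0.05 N m, until I turned further.
- **Back-off:** I turned the screw back to a wing angle of about 20°, which is 90° from the bottom. The wrist and top cameras agreed, and a last look after the gate pull gave about 21°.
- **Gate:** it travelled 50 mm. The position then held while the pull rose to 17.7 N, which is the end stop.
- **At the end:** the gripper was released and lifted clear with near-zero force. The spanner, oiler and punch were left alone and looked undisturbed in the last picture, though I did not measure their positions again.

The only checks that disagreed were a few low-confidence network detections, such as tab and spanner regions covering the whole feeder. I set those aside in favour of the fitted geometry.

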